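# Sweep the rejected modules into the scrap tray

### The arm

A 6-joint arm with a two-finger parallel gripper is mounted at the origin on the work surface. World frame = base frame: x ahead of the robot, y to its left, z up, the work surface at z = 0. Lengths are in mm, angles in rad, forces in N, time in s.
With the tool pointing down it reaches from about 350 to 975 mm from the base axis. Payload 7.1 kg.
Tool frame: the origin (TCP) lies midway between the tips of the shut fingers; the grasp point (between the pads) lies 19 mm behind it; z points along the fingers, y is the direction in which the jaws open and shut (so a half turn about z gives the same grasp; the last joint's range is limited). The gripper opens to 88 mm and grips with 3 to 60 N. Pads are 20 mm wide; open, the fingers measure 115 mm over their backs; the gripper's body (75 mm by 178 mm) begins 61 mm behind the grasp point.
Start: joints at [-1.32, 0.423, 1.63, -0, 1.089, -0.019], TCP at [166.605, -602.368, 222.675] pointing down, gripper open.
Joint ranges: [-3, 3], [-0.9, 2.11], [0.09, 2.58], [-1.31, 4.45], [0.11, 2.69], [-2.54, 2.54]. Speed limits (rad/s): [2.39, 2.39, 3.01, 3.14, 3.14, 3.14].

### API

Orientations are given as a unit quaternion [x, y, z, w].
In Python, from station import ctrl, read_camera, calibration, order, nets gives the robot as it stands.
- The arm moves only by the tool play_rows, never from a script. Its argument "steps" is a list of rows, each an object with "hand": the finger opening in m, from 0 to 0.0878; "travel": the shift along the tool's x, y, z in m, a list of three; "dr": the turn, a rotation vector about the tool's x, y, z in degrees, a list of three. In form: [{"hand": hand, "travel": [x, y, z], "dr": [rx, ry, rz]}, ...]. A call has 1 to 8 rows; each row shifts and turns the commanded pose from where the row before left it, along the tool's axes as they then stand; what a row does not reach is not made up. A row lasts 1/12 s, in which the tool goes at most 41.7 mm and 7.16 degrees, less where a joint would pass 70% of its speed; a pose out of reach is approached as far as the arm can. A call is refused whole if a number of a shift passes 0.0417 or a number of a turn 7.16, either way. A call with a gripper value outside its range is refused whole. The fingers move at their own pace and stop on an object; "newtons" is the grip in N (left out, the last holds). Time passes only in rows, so rows that do not move let the fingers close. It gives the time, the measured TCP pose, the force and the opening at its end, in the units of the state.
- ctrl.get_obs(): the state, without advancing time (a new reading comes with each control period).
- read_camera(name): name is "side" or "top" or "wrist"; returns the picture (384x512x3 uint8, red, green, blue); there is no depth.
- calibration(name): a dict with "mtx" (3x3 intrinsics, pixels), "R" (3x3) and "t" (3): a world point X has camera coordinates R X + t. Camera axes: x right, y down, z forward; pixel columns grow to the right and rows downward; lengths in mm; the calibration is good to about 2 mm. The wrist camera is an equidistant fisheye: a pixel r from the principal point sees the ray r / f radians off the axis. A picture is of the moment at which its call begins: read the wrist's pose just before it. calibration takes no time and is no camera call; for the wrist camera it gives the pose at the moment of the call.
- order.hand_in(): hands the job in, once; it reports no verdict.
Trained networks look in the newest picture that a camera, given by its name, has taken for a name from the list of things; names that differ only in an ending like _2 or _b are one class to them, and where a whole thing is asked for, a point or a joint stands for the part that bears it (a point fixed in the world has none). Each returns a list of dicts, best first, with "p" (0 to 1); they miss things now and then, are a little off and sometimes report something else, mostly with a low value. They report only what shows in the picture. A call takes as long as a camera call.
- nets.boxes_of(camera, thing): "at" ([x, y, z] in mm, in world coordinates, good to about 4 mm: the middle of the surface that is visible of it).
- nets.silhouettes(camera, thing): "pixels" (384x512 bool, what is visible of it).
- nets.place_of(camera, thing): "at" ([x, y, z] in mm, in world coordinates, good to about 4 mm: a listed point, or the origin of a listed thing).
The state is a dict: "clock": time; "q": joint angles; "qvel": joint speeds; "joint_torque": joint torques, N m; "position": TCP position; "ee_rot": TCP orientation; "wrist_force": force on the tool from outside, world axes, zero at the start; "ft_torque": the same for the moment, N m; "finger_gap": opening from 0.0 (shut) to 1.0 (fully open).
Only numpy, scipy, OpenCV 4.12 (cv2) and the standard library are available. Lean on these libraries where they do the work, as an engineer would, in place of code of your own. Each camera call takes 0.05 s, during which the arm holds its last target.

### The job

Sweep the three red-topped reject modules off the grey inspection plate into the red tray beside it, pushing them along the plate with the fingertips and never picking them up. Leave the gold-topped good module, the loupe standing by it and everything else on the bench where they are.

Things in the scene. Friction and masses are not known exactly. Their poses are not given: they have to be found in the camera images.
- plate: fixed light grey stone inspection plate, 270 mm (x) by 240 mm (y), its flat top 40 mm above the bench. Origin at the centre of its underside; x and y run along its edges. It stands at a different place and angle each time. One tray stands against its +y edge, the other against its -y edge; its two other edges are free.
- red_tray: fixed red open scrap tray along one 270 mm edge of the plate, 1 mm from it: 270 mm (x) by 110 mm (y) outside, 4 mm walls on all sides, 37 mm high (3 mm lower than the plate's top), inner floor 4 mm above the bench. Origin at the centre of its underside, axes parallel to the plate's. It may be on either side of the plate.
- blue_tray: fixed blue tray, same size, along the opposite edge of the plate; stays empty. Origin at the centre of its underside.
- reject1: optical module, 34 mm long (x) by 18 mm wide by 11 mm high, about 20 g: a 3 mm green circuit board carrying a red-topped package 22 by 16 mm and a small gold connector. Origin at the centre of its underside, z up. A reject: it starts lying flat on the plate at any angle. It slides easily when pushed low at its side. The four modules lie about 58 mm apart (in four rows) along the plate's x, in any order, each within 45 mm of the middle in y.
- reject2: optical module, 34 mm long (x) by 18 mm wide by 11 mm high, about 20 g: a 3 mm green circuit board carrying a red-topped package 22 by 16 mm and a small gold connector. Origin at the centre of its underside, z up. A reject: it starts lying flat on the plate at any angle. It slides easily when pushed low at its side. The four modules lie about 58 mm apart (in four rows) along the plate's x, in any order, each within 45 mm of the middle in y.
- reject3: optical module, 34 mm long (x) by 18 mm wide by 11 mm high, about 20 g: a 3 mm green circuit board carrying a red-topped package 22 by 16 mm and a small gold connector. Origin at the centre of its underside, z up. A reject: it starts lying flat on the plate at any angle. It slides easily when pushed low at its side. The four modules lie about 58 mm apart (in four rows) along the plate's x, in any order, each within 45 mm of the middle in y.
- good: optical module, 34 mm long (x) by 18 mm wide by 11 mm high, about 20 g: a 3 mm green circuit board carrying a gold-topped package 22 by 16 mm and a small gold connector. Origin at the centre of its underside, z up. The good module: it lies among the rejects and must not be moved.
- loupe: small black loupe, 24 mm across, 26 mm high, standing on the plate 48 to 55 mm to the +y side of the good module. Origin at the centre of its underside. Not to be disturbed.
- block: loose aluminium block 60 by 50 by 55 mm high on the bench left of the work. Origin at the centre of its underside.
- driver: yellow-handled screwdriver 200 mm long, 26 mm thick, lying along its x axis on the bench to the left; origin at mid-length, on its underside.
- jar: amber jar with white cap, 52 mm across, 65 mm high, on the bench to the right. Origin at the centre of its underside.
- cup: steel cup, 64 mm across the rim, 60 mm high, on the bench to the right. Origin at the centre of its underside.

How it is judged (in metres and radians):
At the end, for the whole second after the job is handed in: All three rejects rest in the red tray: origin within its walls and less than 34 mm above the bench. The good module and loupe are within 15 mm of their starts, the screwdriver within 25 mm, the block, jar and cup within 20 mm (x of reject1 in the frame of red_tray between -0.131 and 0.131 m and y of reject1 in the frame of red_tray between -0.05 and 0.05 m and height (world z) of each of reject1, reject2, reject3 below 0.034 m and linear speed of each of reject1, reject2, reject3 below 0.02 m/s and x of reject2 in the frame of red_tray between -0.131 and 0.131 m and y of reject2 in the frame of red_tray between -0.05 and 0.05 m and x of reject3 in the frame of red_tray between -0.131 and 0.131 m and y of reject3 in the frame of red_tray between -0.05 and 0.05 m and distance of each of good, loupe from where it was at the start of the episode below 0.015 m and distance of each of block, jar, cup from where it was at the start of the episode below 0.02 m and distance of driver from where it was at the start of the episode below 0.025 m); the robot touches nothing.
It fails at once if a reject is lifted: its underside origin more than 15 mm above the plate's top (height (world z) of any of reject1, reject2, reject3 above 0.055 m).
It fails at once if the good module is moved by 15 mm or more, or lifted (distance of good from where it was at the start of the episode above 0.015 m or height (world z) of good above 0.05 m).
It fails at once if the loupe, block, jar, screwdriver or cup is disturbed (15 mm for the loupe, 25 mm for the screwdriver, 20 mm for the others) or the loupe, jar or cup tipped over (distance of loupe from where it was at the start of the episode above 0.015 m or distance of any of block, jar, cup from where it was at the start of the episode above 0.02 m or distance of driver from where it was at the start of the episode above 0.025 m or angle between any of loupe, jar, cup's own z axis and vertical above 0.5 rad).
It also fails if it takes over 64 s, if anything falls off the work surface, if the arm or the gripper's body presses on something with over 40 N, if the wrist force passes 120 N, or if a joint passes its speed limit or range.

## Working session

There is one attempt and no reset: what is moved stays moved. The work goes in short steps, Python scripts to look and compute and a tool call to move; the robot and the scene stay as the last step left them, time stands still between calls to the robot, and variables do not carry over. Pictures are saved under pics/ and viewed, and the job is handed in when it is done.

Besides the shell and the picture viewer there is one more tool, called after "Emit:" as name([rows], argument=value, ...), one row to a line, values as JSON. play_rows: Moves the arm, as the interface text tells. Its arguments: {"type":"object","properties":{"steps":{"type":"array"},"newtons":{"type":"number"}},"required":["steps"]}

```bash
mkdir -p pics; ls; python3 - <<'E'
from station import ctrl, read_camera, calibration, order, nets
import cv2
print(ctrl.get_obs())
for n in ("top","side"):
    im=read_camera(n); cv2.imwrite(f"pics/{n}0.png",im[:,:,::-1])
    c=calibration(n); print(n,c)
    for t in ("plate","red_tray","blue_tray","reject1","good","loupe","block","driver","jar","cup"):
        print(t,[(round(d['p'],2),[round(float(v)) for v in d['at']]) for d in nets.place_of(n,t)[:5]])
print(ctrl.get_obs()['clock'])
E
```

```text
pics
{'clock': 0.0, 'q': array([-1.32003121e+00,  4.23796495e-01,  1.63069802e+00, -3.64585742e-05,
        1.08862329e+00, -1.89812328e-02]), 'qvel': array([ 0.00123263,  0.00118574, -0.00227072, -0.00085699, -0.00075331,
        0.00039655]), 'joint_torque': array([-2.89453877e-03, -5.44637167e+01, -2.73669916e+01,  6.43849466e-02,
        2.27975420e-02, -1.24461562e-04]), 'position': array([ 166.43987486, -601.84158572,  221.92624612]), 'ee_rot': array([ 9.90916966e-01,  1.34472988e-01, -1.04215276e-04, -7.55596864e-04]), 'wrist_force': array([-0.37373315, -0.1086242 , -0.91831712]), 'ft_torque': array([-0.02490866, -0.04507959, -0.02682814]), 'finger_gap': 1.0017953328944094}
top {'mtx': array([[439.47106758,   0.        , 253.1751986 ],
       [  0.        , 439.47106758, 188.19932082],
       [  0.        ,   0.        ,   1.        ]]), 'R': array([[ 2.30732654e-02, -9.99733115e-01,  1.15017502e-03],
       [-9.96834310e-01, -2.30938903e-02, -7.60791019e-02],
       [ 7.60853595e-02,  6.08859392e-04, -9.97101122e-01]]), 't': array([ -25.09046343,  477.39624655, 1405.80047429]
[... 627 characters left out ...]
782, -0.55297555,  0.00401335],
       [-0.41764118,  0.62448467, -0.65999601],
       [ 0.36245538, -0.55157677, -0.75125838]]), 't': array([ 386.41490902,  258.63658418, 1626.63969645])}
plate [(0.75, [536, -41, -4]), (0.44, [632, 18, 41])]
red_tray [(0.83, [554, 129, -2])]
blue_tray [(0.74, [590, 470, -1]), (0.66, [522, -218, -1])]
reject1 [(0.57, [565, -15, 42]), (0.48, [444, -49, 41]), (0.43, [510, -25, 39]), (0.18, [374, -422, -5])]
good [(0.65, [552, 132, 0]), (0.36, [622, -40, 44])]
loupe [(0.47, [630, 16, 38])]
block [(0.92, [345, 405, -3]), (0.69, [534, -43, -4]), (0.68, [377, -423, -3])]
driver [(0.84, [590, 469, -1])]
jar [(0.63, [578, -448, 1])]
cup [(0.79, [374, -418, -1])]
1.1
```

View pics/top0.png

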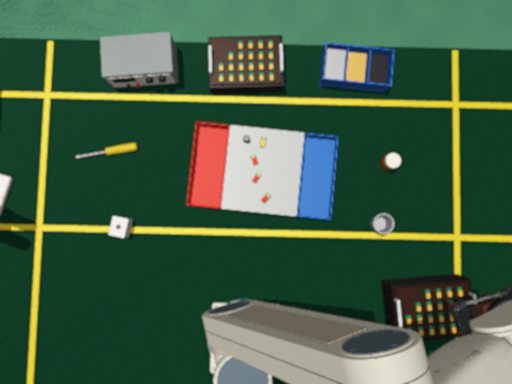

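View pics/side0.png

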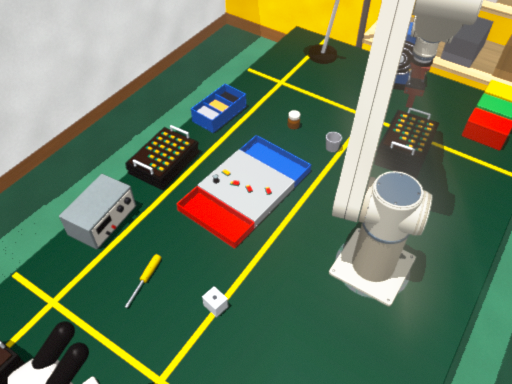

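The red tray is on the +y side of the plate. The good module and loupe are at the far end (x≈627), and the three rejects are at x≈445, 508 and 567. I'll move over the plate for a wrist view.

Emit:
play_rows([
  {"hand":0.014,"travel":[0.0209,-0.0185,-0.0033],"dr":[0,0,0]},
  {"hand":0.014,"travel":[0.0209,-0.0185,-0.0033],"dr":[0,0,0]},
  {"hand":0.014,"travel":[0.0209,-0.0185,-0.0033],"dr":[0,0,0]},
  {"hand":0.014,"travel":[0.0209,-0.0185,-0.0033],"dr":[0,0,0]},
  {"hand":0.014,"travel":[0.0209,-0.0185,-0.0033],"dr":[0,0,0]},
  {"hand":0.014,"travel":[0.0209,-0.0185,-0.0033],"dr":[0,0,0]},
  {"hand":0.014,"travel":[0.0209,-0.0185,-0.0033],"dr":[0,0,0]},
  {"hand":0.014,"travel":[0.0209,-0.0185,-0.0033],"dr":[0,0,0]},
])

```text
clock: 1.77
position: [288.8, -414.0, 249.3]
ee_rot: [0.991, 0.134, 0.0, 0.0]
wrist_force: [0.9, 0.2, 0.5]
finger_gap: 0.43
```

Emit:
play_rows([
  {"hand":0.014,"travel":[0.0209,-0.0185,-0.0033],"dr":[0,0,0]},
  {"hand":0.014,"travel":[0.0209,-0.0185,-0.0033],"dr":[0,0,0]},
  {"hand":0.014,"travel":[0.0209,-0.0185,-0.0033],"dr":[0,0,0]},
  {"hand":0.014,"travel":[0.0209,-0.0185,-0.0033],"dr":[0,0,0]},
  {"hand":0.014,"travel":[0.0209,-0.0185,-0.0033],"dr":[0,0,0]},
  {"hand":0.014,"travel":[0.0209,-0.0185,-0.0033],"dr":[0,0,0]},
  {"hand":0.014,"travel":[0.0209,-0.0185,-0.0033],"dr":[0,0,0]},
  {"hand":0.014,"travel":[0.0209,-0.0185,-0.0033],"dr":[0,0,0]},
])

```text
clock: 2.43
position: [410.6, -226.7, 275.9]
ee_rot: [0.991, 0.134, 0.0, 0.0]
wrist_force: [-0.0, -0.3, -0.1]
finger_gap: 0.157
```

Emit:
play_rows([
  {"hand":0.014,"travel":[0.0209,-0.0185,-0.0033],"dr":[0,0,0]},
  {"hand":0.014,"travel":[0.0209,-0.0185,-0.0033],"dr":[0,0,0]},
  {"hand":0.014,"travel":[0.0209,-0.0185,-0.0033],"dr":[0,0,0]},
  {"hand":0.014,"travel":[0.0209,-0.0185,-0.0033],"dr":[0,0,0]},
  {"hand":0.014,"travel":[0.0209,-0.0185,-0.0033],"dr":[0,0,0]},
  {"hand":0.014,"travel":[0.0209,-0.0185,-0.0033],"dr":[0,0,0]},
  {"hand":0.014,"travel":[0.0209,-0.0185,-0.0033],"dr":[0,0,0]},
  {"hand":0.014,"travel":[0.0209,-0.0185,-0.0033],"dr":[0,0,0]},
])

```text
clock: 3.1
position: [532.3, -39.4, 302.2]
ee_rot: [0.991, 0.135, 0.0, 0.0]
wrist_force: [0.0, -0.3, 0.3]
finger_gap: 0.163
```

Emit:
play_rows([
  {"hand":0.014,"travel":[0,0,0],"dr":[0,0,-7]},
  {"hand":0.014,"travel":[0,0,0],"dr":[0,0,-7]},
  {"hand":0.014,"travel":[0,0,0],"dr":[0,0,-7]},
  {"hand":0.014,"travel":[0,0,0],"dr":[0,0,-7]},
  {"hand":0.014,"travel":[0,0,0],"dr":[0,0,-7]},
  {"hand":0.014,"travel":[0,0,0],"dr":[0,0,0]},
  {"hand":0.014,"travel":[0,0,0],"dr":[0,0,0]},
])

```text
clock: 3.68
position: [531.7, -40.7, 301.9]
ee_rot: [0.905, 0.425, 0.0, 0.0]
wrist_force: [0.5, 0.9, 0.3]
finger_gap: 0.163
```

Emit:
play_rows([
  {"hand":0.014,"travel":[0,0,0],"dr":[0,0,-7]},
  {"hand":0.014,"travel":[0,0,0],"dr":[0,0,-7]},
  {"hand":0.014,"travel":[0,0,0],"dr":[0,0,-7]},
  {"hand":0.014,"travel":[0,0,0],"dr":[0,0,-7]},
  {"hand":0.014,"travel":[0,0,0],"dr":[0,0,-6.5]},
  {"hand":0.014,"travel":[0,0,0],"dr":[0,0,0]},
  {"hand":0.014,"travel":[0,0,0],"dr":[0,0,0]},
])

```text
clock: 4.27
position: [531.7, -40.8, 301.9]
ee_rot: [0.74, 0.673, 0.0, 0.0]
wrist_force: [0.4, -0.4, 0.7]
finger_gap: 0.163
```

```bash
python3 - <<'E'
from station import ctrl, read_camera, calibration, order, nets
import cv2, numpy as np
o=ctrl.get_obs(); print(o['position'],o['ee_rot'],o['q'])
c=calibration("wrist"); print(c)
im=read_camera("wrist"); cv2.imwrite("pics/w0.png",im[:,:,::-1])
np.savez("w0.npz",im=im,**{k:np.array(c[k]) for k in("mtx","R","t")})
for t in ("plate","red_tray","blue_tray","reject1","good","loupe"):
    print(t,[(round(d['p'],2),[round(float(v)) for v in d['at']]) for d in nets.place_of("wrist",t)[:5]])
E
```

```text
[531.73946224 -40.76860253 301.92875935] [7.39525040e-01 6.73129045e-01 5.31445119e-05 3.96100784e-05] [-9.88513532e-02  2.00347381e-01  1.75242608e+00  2.79322207e-05
  1.18868919e+00 -4.92912144e-03]
{'mtx': array([[297.31863964,   0.        , 254.55570949],
       [  0.        , 297.31863964, 188.47181212],
       [  0.        ,   0.        ,   1.        ]]), 'R': array([[ 9.95622730e-01, -9.34626662e-02,  3.31109928e-04],
       [-8.94098688e-02, -9.51405858e-01,  2.94674003e-01],
       [-2.72259981e-02, -2.93413740e-01, -9.55597783e-01]]), 't': array([-533.98254359,  -50.11529376,  470.33586926])}
plate [(0.67, [539, -43, -1])]
red_tray [(0.82, [555, 130, 3])]
blue_tray [(0.87, [522, -216, 0])]
reject1 [(0.76, [565, -15, 40]), (0.75, [507, -24, 38]), (0.66, [447, -55, 41]), (0.19, [554, 131, 1])]
good [(0.6, [625, -41, 43])]
loupe [(0.57, [634, 11, 37])]
```

View pics/w0.png

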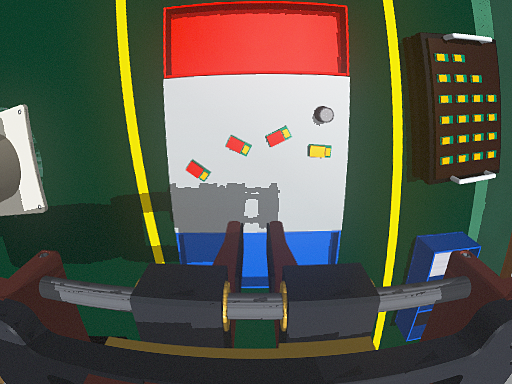

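The wrist view shows the rejects near (199,170), (238,145) and (278,136), the gold module at (319,151) and the loupe at (323,115). The plate's red-side edge runs from (165,75) to (349,75). Next I'll compute positions from this view and triangulate against the top and side cameras.

```bash
cat > h.py <<'E'
import numpy as np, cv2
def ray(c,p,fish):
    K=np.array(c["mtx"]);d=(np.array(p,float)-K[:2,2])/K[0,0]
    if fish:
        r=np.hypot(*d); v=np.array([d[0]/r*np.sin(r),d[1]/r*np.sin(r),np.cos(r)])
    else: v=np.array([*d,1.])
    R=np.array(c["R"]);o=-R.T@np.array(c["t"]);v=R.T@v
    return o,v/np.linalg.norm(v)
def onz(c,p,z,fish):
    o,v=ray(c,p,fish); return o+v*(z-o[2])/v[2]
def tri(a,b):
    A=np.zeros((3,3));y=np.zeros(3)
    for o,v in (a,b):
        P=np.eye(3)-np.outer(v,v);A+=P;y+=P@o
    X=np.linalg.solve(A,y); return X,[np.linalg.norm((np.eye(3)-np.outer(v,v))@(X-o)) for o,v in (a,b)]
E
python3 - <<'E'
from h import *
from station import calibration
w=np.load("w0.npz"); im=w["im"]
C={"wrist":w,"side":calibration("side"),"top":calibration("top")}
# plate frame
cor=[onz(w,p,40,True) for p in [(165,75),(349,75),(343,232),(177,232)]]
for a in cor: print("corner",a[:2].round(1))
print("edges",[np.linalg.norm(cor[i]-cor[(i+1)%4]).round(1) for i in range(4)])
def blobs(im,roi,kind):
    h=cv2.cvtColor(im,cv2.COLOR_RGB2HSV)
    if kind=="red": m=((h[...,0]<10)|(h[...,0]>172))&(h[...,1]>140)&(h[...,2]>90)
    if kind=="mod": m=(h[...,1]>110)&(h[...,2]>40)
    if kind=="gold": m=(h[...,0]>15)&(h[...,0]<32)&(h[...,1]>140)&(h[...,2]>140)
    m=m.astype(np.uint8); z=np.zeros_like(m); x0,y0,x1,y1=roi; z[y0:y1,x0:x1]=m[y0:y1,x0:x1]
    n,l,s,c=cv2.connectedComponentsWithStats(z)
    return [(c[i],s[i,4],np.argwhere(l==i)[:,::-1]) for i in range(1,n) if s[i,4]>(8 if im.shape else 8)]
print("wrist red"); 
wr=blobs(im,(170,85,345,180),"red")
for c,a,px in wr: print(c.round(1),a, onz(w,c,51,True).round(1))
for c,a,px in blobs(im,(170,85,345,180),"gold"): print("gold",c.round(1),a, onz(w,c,51,True).round(1))
for c,a,px in blobs(im,(170,85,345,180),"mod"):
    if a<60: continue
    P=np.array([onz(w,p,45,True)[:2] for p in px],np.float32)
    r=cv2.minAreaRect(P); print("mod",np.round(r[0],1),np.round(r[1],1),round(r[2],1))
for n,f,roi in (("top","pics/top0.png",(230,125,300,210)),("side","pics/side0.png",(205,160,300,205))):
    j=cv2.imread(f)[:,:,::-1].copy()
    bb=blobs(j,roi,"red")
    for c,a,px in wr:
        best=min((tri(ray(w,c,True),ray(C[n],b[0],False)) for b in bb),key=lambda t:sum(t[1]))
        print(n,best[0].round(1),np.round(best[1],1))
E
```

```text
corner [415.5  92.3]
corner [679.7  68.1]
corner [ 664.3 -177.2]
corner [ 396.3 -151.4]
edges [np.float64(265.3), np.float64(245.8), np.float64(269.2), np.float64(244.5)]
wrist red
[275.1 138. ] 172 [563.6 -15.8  51. ]
[234.6 144.3] 171 [506.4 -19.3  51. ]
[194.2 169.2] 157 [443.9 -49.2  51. ]
gold [285.6 132.8] 40 [578.9  -9.6  51. ]
gold [245.  149.4] 40 [520.2 -27.9  51. ]
gold [318.9 151.2] 200 [625.  -39.5  51. ]
gold [203.8 175.4] 35 [456.8 -59.8  51. ]
mod [568.4 -14. ] [33. 18.] 22.0
mod [511.  -22.7] [18.1 32.5] 57.4
mod [627.1 -40.2] [18.2 33.2] 80.7
mod [447.3 -53.2] [19.2 32.8] 49.5
top [563.9 -16.6  44.4] [0.2 0.2]
top [506.2 -20.3  46.2] [0.3 0.3]
top [442.7 -50.1  46.5] [0.1 0.1]
side [563.8 -16.1  48.5] [0. 0.]
side [506.2 -19.7  48.6] [0.1 0.1]
side [443.1 -50.   48.4] [0.3 0.3]
```

Measurements check out. Sides come to about 33x18 mm, module tops triangulate to about 48 mm and the plate measures about 267x245 mm. The tool's x axis is already along the plate's +y, towards the red tray. I'll start with the middle-far reject A.

Emit:
play_rows([
  {"hand":0.014,"travel":[-0.0017,0.0042,0.027],"dr":[0,0,0]},
  {"hand":0.014,"travel":[-0.0017,0.0042,0.027],"dr":[0,0,0]},
  {"hand":0.014,"travel":[-0.0017,0.0042,0.027],"dr":[0,0,0]},
  {"hand":0.014,"travel":[-0.0017,0.0042,0.027],"dr":[0,0,0]},
  {"hand":0.014,"travel":[-0.0017,0.0042,0.027],"dr":[0,0,0]},
  {"hand":0.014,"travel":[-0.0017,0.0042,0.027],"dr":[0,0,0]},
  {"hand":0.014,"travel":[-0.0017,0.0042,0.027],"dr":[0,0,0]},
  {"hand":0.014,"travel":[-0.0017,0.0042,0.027],"dr":[0,0,0]},
])

```text
clock: 5.28
position: [564.3, -57.3, 84.6]
ee_rot: [0.738, 0.675, 0.0, 0.0]
wrist_force: [0.9, -0.4, 0.7]
finger_gap: 0.16
```

Emit:
play_rows([
  {"hand":0.014,"travel":[0,0,0.01],"dr":[0,0,0]},
  {"hand":0.014,"travel":[0,0,0.01],"dr":[0,0,0]},
  {"hand":0.014,"travel":[0,0,0.01],"dr":[0,0,0]},
  {"hand":0.014,"travel":[0,0,0.008],"dr":[0,0,0]},
  {"hand":0.014,"travel":[0,0,0],"dr":[0,0,0]},
  {"hand":0.014,"travel":[0,0,0],"dr":[0,0,0]},
])

```text
clock: 5.78
position: [564.2, -57.2, 48.3]
ee_rot: [0.738, 0.675, 0.0, 0.0]
wrist_force: [0.8, -0.1, -0.3]
finger_gap: 0.158
```

```bash
python3 - <<'E'
from station import ctrl, read_camera, calibration
import cv2
o=ctrl.get_obs(); p=o['position'];print(p,o['wrist_force'],.094*p[0]+.9956*p[1],.9956*p[0]-.094*p[1])
im=read_camera("wrist"); cv2.imwrite("pics/w1.png",im[:,:,::-1])
E
```

```text
[564.19515254 -57.18453917  48.28230724] [ 0.78090992 -0.07339712 -0.26712852] -3.8985828591433176 567.0880405523689
```

View pics/w1.png

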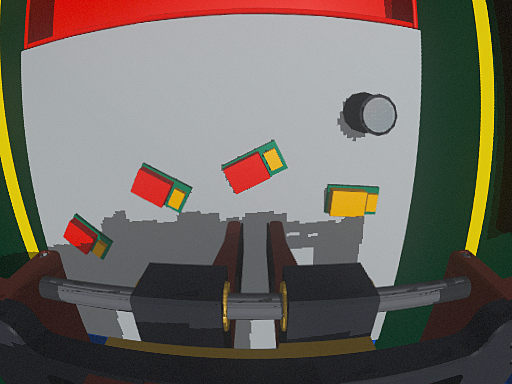

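The fingers sit behind reject A and are centred on it. The red patch is at (250,170), and the gold module at (352,200) is well clear. I'll lower the last 6 mm and push.

Emit:
play_rows([
  {"hand":0.014,"travel":[0,0,0.003],"dr":[0,0,0]},
  {"hand":0.014,"travel":[0,0,0.003],"dr":[0,0,0]},
  {"hand":0.014,"travel":[0.005,0,0],"dr":[0,0,0]},
  {"hand":0.014,"travel":[0.006,0,0],"dr":[0,0,0]},
  {"hand":0.014,"travel":[0.006,0,0],"dr":[0,0,0]},
  {"hand":0.014,"travel":[0.006,0,0],"dr":[0,0,0]},
  {"hand":0.014,"travel":[0.006,0,0],"dr":[0,0,0]},
  {"hand":0.014,"travel":[0.006,0,0],"dr":[0,0,0]},
])

```text
clock: 6.5
position: [567.2, -21.5, 41.9]
ee_rot: [0.737, 0.675, 0.0, 0.0]
wrist_force: [-0.6, 0.2, -0.5]
finger_gap: 0.161
```

```bash
python3 - <<'E'
from station import ctrl, read_camera, calibration
import cv2
o=ctrl.get_obs(); p=o['position'];print(p,o['wrist_force'],.094*p[0]+.9956*p[1],.9956*p[0]-.094*p[1])
im=read_camera("wrist"); cv2.imwrite("pics/w2.png",im[:,:,::-1])
E
```

```text
[567.16987581 -21.54349923  41.94805602] [-0.56617732  0.2173736  -0.54618414] 31.86526048959111 566.6994172820272
```

View pics/w2.png

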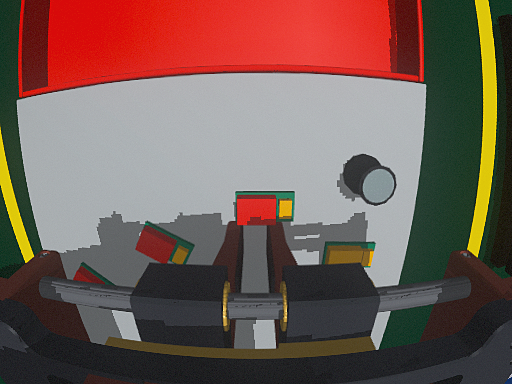

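Reject A has squared up against both fingertips, around (265,210). I'll keep pushing over the edge.

Emit:
play_rows([
  {"hand":0.014,"travel":[0.007,0,0],"dr":[0,0,0]},
  {"hand":0.014,"travel":[0.007,0,0],"dr":[0,0,0]},
  {"hand":0.014,"travel":[0.007,0,0],"dr":[0,0,0]},
  {"hand":0.014,"travel":[0.007,0,0],"dr":[0,0,0]},
  {"hand":0.014,"travel":[0.007,0,0],"dr":[0,0,0]},
  {"hand":0.014,"travel":[0.007,0,0],"dr":[0,0,0]},
  {"hand":0.014,"travel":[0.007,0,0],"dr":[0,0,0]},
  {"hand":0.014,"travel":[0.007,0,0],"dr":[0,0,0]},
])

```text
clock: 7.22
position: [572.0, 34.2, 41.9]
ee_rot: [0.738, 0.675, -0.0, -0.0]
wrist_force: [0.4, -0.7, 0.0]
finger_gap: 0.158
```

Emit:
play_rows([
  {"hand":0.014,"travel":[0.007,0,0],"dr":[0,0,0]},
  {"hand":0.014,"travel":[0.007,0,0],"dr":[0,0,0]},
  {"hand":0.014,"travel":[0.007,0,0],"dr":[0,0,0]},
  {"hand":0.014,"travel":[0.007,0,0],"dr":[0,0,0]},
  {"hand":0.014,"travel":[0.007,0,0],"dr":[0,0,0]},
  {"hand":0.014,"travel":[0.007,0,0],"dr":[0,0,0]},
  {"hand":0.014,"travel":[0.007,0,0],"dr":[0,0,0]},
  {"hand":0.014,"travel":[0.007,0,0],"dr":[0,0,0]},
])

```text
clock: 7.88
position: [577.0, 89.9, 41.9]
ee_rot: [0.738, 0.675, -0.0, -0.0]
wrist_force: [0.3, 0.0, 0.6]
finger_gap: 0.159
```

```bash
python3 - <<'E'
from station import ctrl, read_camera, calibration
import cv2
o=ctrl.get_obs(); p=o['position'];print(p,o['wrist_force'],.094*p[0]+.9956*p[1],.9956*p[0]-.094*p[1])
im=read_camera("wrist"); cv2.imwrite("pics/w3.png",im[:,:,::-1])
E
```

```text
[576.96753288  89.92748766  41.8710836 ] [0.25735879 0.00134036 0.59170494] 143.76675480432587 565.9756918973538
```

View pics/w3.png

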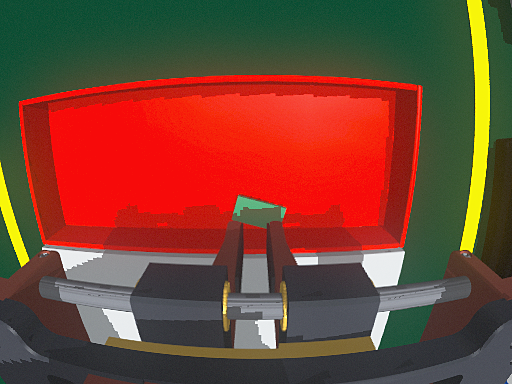

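Reject A has dropped into the tray, board side up at (260,210). Next is reject B.

Emit:
play_rows([
  {"hand":0.014,"travel":[0,0,-0.015],"dr":[0,0,0]},
  {"hand":0.014,"travel":[0,0,-0.02],"dr":[0,0,0]},
  {"hand":0.014,"travel":[0,0,-0.015],"dr":[0,0,0]},
])

```text
clock: 8.18
position: [576.9, 89.4, 92.6]
ee_rot: [0.737, 0.675, -0.0, -0.0]
wrist_force: [0.9, -0.2, -0.4]
finger_gap: 0.159
```

Emit:
play_rows([
  {"hand":0.014,"travel":[-0.02,-0.0069,0],"dr":[0,0,0]},
  {"hand":0.014,"travel":[-0.02,-0.0069,0],"dr":[0,0,0]},
  {"hand":0.014,"travel":[-0.02,-0.0069,0],"dr":[0,0,0]},
  {"hand":0.014,"travel":[-0.02,-0.0069,0],"dr":[0,0,0]},
  {"hand":0.014,"travel":[-0.02,-0.0069,0],"dr":[0,0,0]},
  {"hand":0.014,"travel":[-0.02,-0.0069,0],"dr":[0,0,0]},
  {"hand":0.014,"travel":[-0.02,-0.0069,0],"dr":[0,0,0]},
  {"hand":0.014,"travel":[-0.02,-0.0069,0],"dr":[0,0,0]},
])

```text
clock: 8.85
position: [507.4, -66.1, 91.9]
ee_rot: [0.737, 0.675, 0.0, 0.0]
wrist_force: [1.0, -0.1, -0.7]
finger_gap: 0.161
```

Emit:
play_rows([
  {"hand":0.014,"travel":[0,0,0.015],"dr":[0,0,0]},
  {"hand":0.014,"travel":[0,0,0.015],"dr":[0,0,0]},
  {"hand":0.014,"travel":[0,0,0.011],"dr":[0,0,0]},
  {"hand":0.014,"travel":[0,0,0],"dr":[0,0,0]},
  {"hand":0.014,"travel":[0,0,0],"dr":[0,0,0]},
])

```text
clock: 9.27
position: [507.5, -65.1, 50.4]
ee_rot: [0.737, 0.675, -0.0, -0.001]
wrist_force: [-0.5, -0.4, -0.5]
finger_gap: 0.162
```

```bash
python3 - <<'E'
from station import ctrl, read_camera, calibration
import cv2
o=ctrl.get_obs(); p=o['position'];print(p,o['wrist_force'],.094*p[0]+.9956*p[1],.9956*p[0]-.094*p[1])
im=read_camera("wrist"); cv2.imwrite("pics/w4.png",im[:,:,::-1])
E
```

```text
[507.51157741 -65.08156479  50.42212463] [-0.510916   -0.37807619 -0.54562487] -17.089117632318498 511.3961935608923
```

View pics/w4.png

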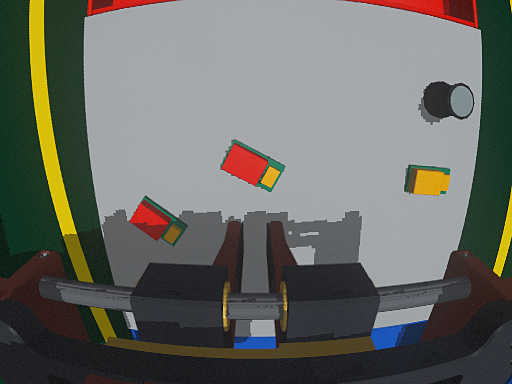

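The fingers are centred behind reject B at (252,165). I'll lower 8 mm and push about 162 mm.

Emit:
play_rows([
  {"hand":0.014,"travel":[0,0,0.004],"dr":[0,0,0]},
  {"hand":0.014,"travel":[0,0,0.004],"dr":[0,0,0]},
  {"hand":0.014,"travel":[0.005,0,0],"dr":[0,0,0]},
  {"hand":0.014,"travel":[0.006,0,0],"dr":[0,0,0]},
  {"hand":0.014,"travel":[0.006,0,0],"dr":[0,0,0]},
  {"hand":0.014,"travel":[0.006,0,0],"dr":[0,0,0]},
  {"hand":0.014,"travel":[0.006,0,0],"dr":[0,0,0]},
  {"hand":0.014,"travel":[0.006,0,0],"dr":[0,0,0]},
])

```text
clock: 9.98
position: [511.1, -29.7, 43.0]
ee_rot: [0.737, 0.675, 0.0, 0.0]
wrist_force: [0.7, 0.2, -0.1]
finger_gap: 0.164
```

Emit:
play_rows([
  {"hand":0.014,"travel":[0.007,0,0],"dr":[0,0,0]},
  {"hand":0.014,"travel":[0.007,0,0],"dr":[0,0,0]},
  {"hand":0.014,"travel":[0.007,0,0],"dr":[0,0,0]},
  {"hand":0.014,"travel":[0.007,0,0],"dr":[0,0,0]},
  {"hand":0.014,"travel":[0.007,0,0],"dr":[0,0,0]},
  {"hand":0.014,"travel":[0.007,0,0],"dr":[0,0,0]},
  {"hand":0.014,"travel":[0.007,0,0],"dr":[0,0,0]},
  {"hand":0.014,"travel":[0.007,0,0],"dr":[0,0,0]},
])

```text
clock: 10.65
position: [515.9, 26.0, 42.9]
ee_rot: [0.738, 0.675, -0.0, -0.0]
wrist_force: [-0.3, -0.9, -0.4]
finger_gap: 0.157
```

```bash
python3 - <<'E'
from station import ctrl, read_camera, calibration
import cv2
o=ctrl.get_obs(); p=o['position'];print(p,o['wrist_force'],.094*p[0]+.9956*p[1],.9956*p[0]-.094*p[1])
im=read_camera("wrist"); cv2.imwrite("pics/w5.png",im[:,:,::-1])
E
```

```text
[515.8919823   26.01017868  42.88219186] [-0.28139196 -0.87866592 -0.41113547] 74.38958023537862 511.17710078639334
```

View pics/w5.png

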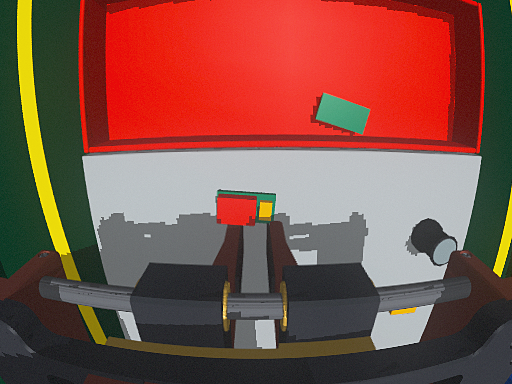

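Reject A lies upside down inside the tray at (342,113). Reject B is squared on the fingers at (245,207), with 70 mm left to push.

Emit:
play_rows([
  {"hand":0.014,"travel":[0.0088,0,0],"dr":[0,0,0]},
  {"hand":0.014,"travel":[0.0088,0,0],"dr":[0,0,0]},
  {"hand":0.014,"travel":[0.0088,0,0],"dr":[0,0,0]},
  {"hand":0.014,"travel":[0.0088,0,0],"dr":[0,0,0]},
  {"hand":0.014,"travel":[0.0088,0,0],"dr":[0,0,0]},
  {"hand":0.014,"travel":[0.0088,0,0],"dr":[0,0,0]},
  {"hand":0.014,"travel":[0.0088,0,0],"dr":[0,0,0]},
  {"hand":0.014,"travel":[0.0088,0,0],"dr":[0,0,0]},
])

```text
clock: 11.37
position: [522.1, 96.4, 42.9]
ee_rot: [0.737, 0.675, 0.0, 0.0]
wrist_force: [-0.2, 0.7, -0.8]
finger_gap: 0.161
```

```bash
python3 - <<'E'
from station import ctrl, read_camera, calibration
import cv2
o=ctrl.get_obs(); p=o['position'];print(p,o['wrist_force'],.094*p[0]+.9956*p[1],.9956*p[0]-.094*p[1])
im=read_camera("wrist"); cv2.imwrite("pics/w6.png",im[:,:,::-1])
E
```

```text
[522.10535194  96.42271248  42.8684183 ] [-0.22620914  0.73891685 -0.77424472] 145.07635562229993 510.7443534154939
```

View pics/w6.png

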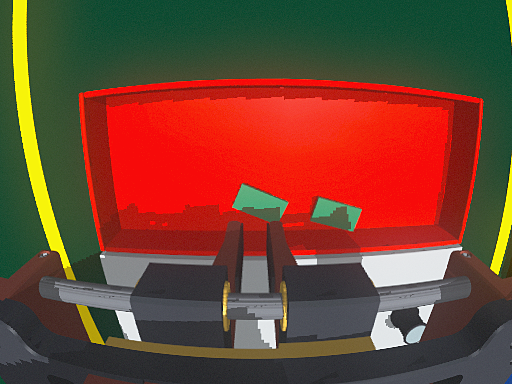

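Both boards are in the tray, at (260,202) and (336,213). Next is reject C.

Emit:
play_rows([
  {"hand":0.014,"travel":[0,0,-0.015],"dr":[0,0,0]},
  {"hand":0.014,"travel":[0,0,-0.02],"dr":[0,0,0]},
  {"hand":0.014,"travel":[0,0,-0.015],"dr":[0,0,0]},
])

```text
clock: 11.67
position: [522.0, 95.7, 93.6]
ee_rot: [0.737, 0.675, -0.0, -0.0]
wrist_force: [0.0, 0.3, 0.3]
finger_gap: 0.152
```

Emit:
play_rows([
  {"hand":0.014,"travel":[-0.025,-0.0076,0],"dr":[0,0,0]},
  {"hand":0.014,"travel":[-0.025,-0.0076,0],"dr":[0,0,0]},
  {"hand":0.014,"travel":[-0.025,-0.0076,0],"dr":[0,0,0]},
  {"hand":0.014,"travel":[-0.025,-0.0076,0],"dr":[0,0,0]},
  {"hand":0.014,"travel":[-0.025,-0.0076,0],"dr":[0,0,0]},
  {"hand":0.014,"travel":[-0.025,-0.0076,0],"dr":[0,0,0]},
  {"hand":0.014,"travel":[-0.025,-0.0076,0],"dr":[0,0,0]},
  {"hand":0.014,"travel":[-0.025,-0.0076,0],"dr":[0,0,0]},
])

```text
clock: 12.33
position: [443.3, -99.4, 93.0]
ee_rot: [0.737, 0.675, 0.0, 0.0]
wrist_force: [-0.2, -0.4, 0.4]
finger_gap: 0.159
```

Emit:
play_rows([
  {"hand":0.014,"travel":[0,0,0.015],"dr":[0,0,0]},
  {"hand":0.014,"travel":[0,0,0.015],"dr":[0,0,0]},
  {"hand":0.014,"travel":[0,0,0.011],"dr":[0,0,0]},
  {"hand":0.014,"travel":[0,0,0],"dr":[0,0,0]},
  {"hand":0.014,"travel":[0,0,0],"dr":[0,0,0]},
])

```text
clock: 12.75
position: [443.5, -98.3, 51.6]
ee_rot: [0.738, 0.675, -0.0, -0.001]
wrist_force: [0.3, 0.6, 0.1]
finger_gap: 0.154
```

```bash
python3 - <<'E'
from station import ctrl, read_camera, calibration
import cv2
o=ctrl.get_obs(); p=o['position'];print(p,o['wrist_force'],.094*p[0]+.9956*p[1],.9956*p[0]-.094*p[1])
im=read_camera("wrist"); cv2.imwrite("pics/w7.png",im[:,:,::-1])
E
```

```text
[443.51182898 -98.30676894  51.59318938] [0.32264839 0.6149326  0.07782117] -56.18410722941515 450.80121321100495
```

View pics/w7.png

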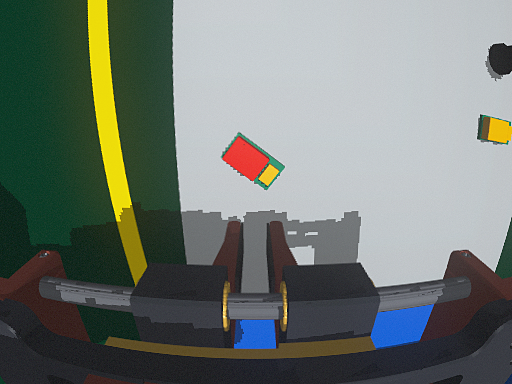

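The fingers are centred behind reject C at (252,160). I'll lower 9 mm and push about 201 mm.

Emit:
play_rows([
  {"hand":0.014,"travel":[0,0,0.005],"dr":[0,0,0]},
  {"hand":0.014,"travel":[0,0,0.004],"dr":[0,0,0]},
  {"hand":0.014,"travel":[0.005,0,0],"dr":[0,0,0]},
  {"hand":0.014,"travel":[0.006,0,0],"dr":[0,0,0]},
  {"hand":0.014,"travel":[0.006,0,0],"dr":[0,0,0]},
  {"hand":0.014,"travel":[0.006,0,0],"dr":[0,0,0]},
  {"hand":0.014,"travel":[0.006,0,0],"dr":[0,0,0]},
  {"hand":0.014,"travel":[0.006,0,0],"dr":[0,0,0]},
])

```text
clock: 13.47
position: [447.6, -62.9, 43.2]
ee_rot: [0.737, 0.675, 0.0, 0.0]
wrist_force: [1.1, -1.9, 2.3]
finger_gap: 0.161
```

Emit:
play_rows([
  {"hand":0.014,"travel":[0.007,0,0],"dr":[0,0,0]},
  {"hand":0.014,"travel":[0.007,0,0],"dr":[0,0,0]},
  {"hand":0.014,"travel":[0.007,0,0],"dr":[0,0,0]},
  {"hand":0.014,"travel":[0.007,0,0],"dr":[0,0,0]},
  {"hand":0.014,"travel":[0.007,0,0],"dr":[0,0,0]},
  {"hand":0.014,"travel":[0.007,0,0],"dr":[0,0,0]},
  {"hand":0.014,"travel":[0.007,0,0],"dr":[0,0,0]},
  {"hand":0.014,"travel":[0.007,0,0],"dr":[0,0,0]},
])

```text
clock: 14.13
position: [452.1, -7.2, 43.0]
ee_rot: [0.737, 0.675, 0.0, 0.0]
wrist_force: [1.1, -1.9, 6.6]
finger_gap: 0.159
```

```bash
python3 - <<'E'
from station import ctrl, read_camera, calibration
import cv2
o=ctrl.get_obs(); p=o['position'];print(p,o['wrist_force'],.094*p[0]+.9956*p[1],.9956*p[0]-.094*p[1])
im=read_camera("wrist"); cv2.imwrite("pics/w8.png",im[:,:,::-1])
E
```

```text
[452.10657578  -7.15299295  43.01344549] [ 1.10120948 -1.92107089  6.62830177] 35.376498346770774 450.78968818284704
```

View pics/w8.png

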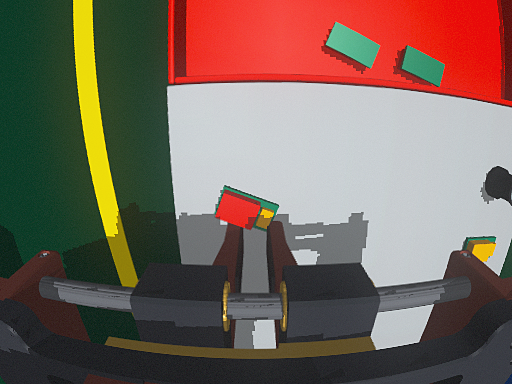

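The right fingertip has ridden up onto the thin edge of reject C's board, with 6.6 N upward. I'll lift 4 mm, back off, come in lower and push again.

Emit:
play_rows([
  {"hand":0.014,"travel":[0,0,-0.004],"dr":[0,0,0]},
  {"hand":0.014,"travel":[0,0,0],"dr":[0,0,0]},
  {"hand":0.014,"travel":[-0.01,0,0],"dr":[0,0,0]},
  {"hand":0.014,"travel":[-0.01,0,0],"dr":[0,0,0]},
  {"hand":0.014,"travel":[0,0,0],"dr":[0,0,0]},
])

```text
clock: 14.6
position: [449.7, -29.3, 46.7]
ee_rot: [0.738, 0.675, -0.0, -0.0]
wrist_force: [-0.2, -0.9, 0.3]
finger_gap: 0.16
```

```bash
python3 - <<'E'
from station import ctrl, read_camera, calibration
import cv2
o=ctrl.get_obs(); p=o['position'];print(p,o['wrist_force'],.094*p[0]+.9956*p[1],.9956*p[0]-.094*p[1])
im=read_camera("wrist"); cv2.imwrite("pics/w9.png",im[:,:,::-1])
E
```

```text
[449.66599449 -29.32198365  46.73392438] [-0.24451212 -0.89665956  0.29184241] 13.075636560498882 450.4437305805739
```

View pics/w9.png

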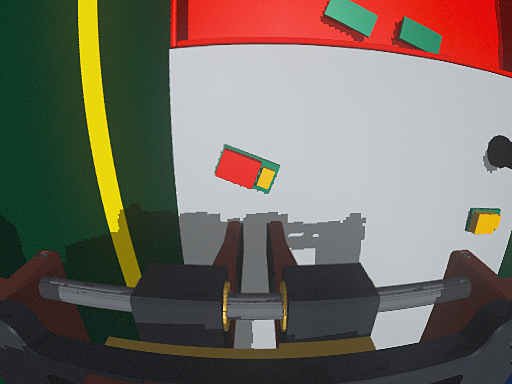

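The module is free and lying flat at (247,170). I'll lower to about 41.6 mm and push.

Emit:
play_rows([
  {"hand":0.014,"travel":[0,0,0.003],"dr":[0,0,0]},
  {"hand":0.014,"travel":[0,0,0.0022],"dr":[0,0,0]},
  {"hand":0.014,"travel":[0.003,0,0],"dr":[0,0,0]},
  {"hand":0.014,"travel":[0.004,0,0],"dr":[0,0,0]},
  {"hand":0.014,"travel":[0.005,0,0],"dr":[0,0,0]},
  {"hand":0.014,"travel":[0.005,0,0],"dr":[0,0,0]},
  {"hand":0.014,"travel":[0.005,0,0],"dr":[0,0,0]},
  {"hand":0.014,"travel":[0.005,0,0],"dr":[0,0,0]},
])

```text
clock: 15.32
position: [452.6, -0.1, 41.7]
ee_rot: [0.737, 0.675, 0.0, 0.0]
wrist_force: [0.1, 0.2, -0.2]
finger_gap: 0.161
```

Emit:
play_rows([
  {"hand":0.014,"travel":[0.005,0,0],"dr":[0,0,0]},
  {"hand":0.014,"travel":[0.005,0,0],"dr":[0,0,0]},
  {"hand":0.014,"travel":[0.006,0,0],"dr":[0,0,0]},
  {"hand":0.014,"travel":[0.006,0,0],"dr":[0,0,0]},
  {"hand":0.014,"travel":[0.006,0,0],"dr":[0,0,0]},
  {"hand":0.014,"travel":[0.006,0,0],"dr":[0,0,0]},
])

```text
clock: 15.82
position: [455.6, 33.7, 41.7]
ee_rot: [0.738, 0.675, 0.0, 0.0]
wrist_force: [-0.7, 0.0, 0.8]
finger_gap: 0.16
```

```bash
python3 - <<'E'
from station import ctrl, read_camera, calibration
import cv2
o=ctrl.get_obs(); p=o['position'];print(p,o['wrist_force'],.094*p[0]+.9956*p[1],.9956*p[0]-.094*p[1])
im=read_camera("wrist"); cv2.imwrite("pics/w10.png",im[:,:,::-1])
E
```

```text
[455.57842619  33.68220412  41.69571478] [-6.95138471e-01  5.77325095e-04  7.66716372e-01] 76.35837448307268 450.40775392863077
```

View pics/w10.png

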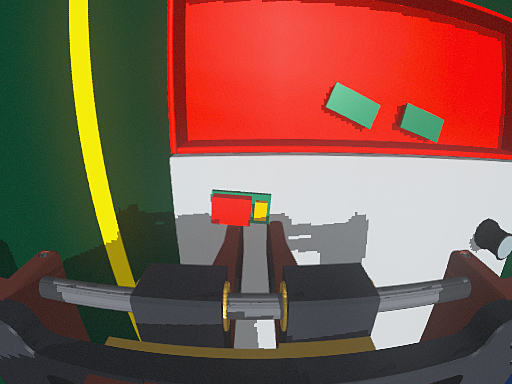

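Reject C is now square on the fingers at (240,208), and the force is back near zero. I'll finish the push.

Emit:
play_rows([
  {"hand":0.014,"travel":[0.0087,0,0],"dr":[0,0,0]},
  {"hand":0.014,"travel":[0.0087,0,0],"dr":[0,0,0]},
  {"hand":0.014,"travel":[0.0087,0,0],"dr":[0,0,0]},
  {"hand":0.014,"travel":[0.0087,0,0],"dr":[0,0,0]},
  {"hand":0.014,"travel":[0.0087,0,0],"dr":[0,0,0]},
  {"hand":0.014,"travel":[0.0087,0,0],"dr":[0,0,0]},
  {"hand":0.014,"travel":[0.0087,0,0],"dr":[0,0,0]},
  {"hand":0.014,"travel":[0.0087,0,0],"dr":[0,0,0]},
])

```text
clock: 16.53
position: [461.7, 103.4, 41.7]
ee_rot: [0.737, 0.675, 0.0, 0.0]
wrist_force: [1.0, 0.1, 0.1]
finger_gap: 0.16
```

Emit:
play_rows([
  {"hand":0.014,"travel":[0,0,-0.015],"dr":[0,0,0]},
  {"hand":0.014,"travel":[0,0,-0.025],"dr":[0,0,0]},
  {"hand":0.014,"travel":[0,0,-0.03],"dr":[0,0,0]},
  {"hand":0.014,"travel":[-0.02,0,-0.03],"dr":[0,0,0]},
  {"hand":0.014,"travel":[-0.02,0.01,-0.03],"dr":[0,0,0]},
  {"hand":0.014,"travel":[-0.02,0.01,-0.03],"dr":[0,0,0]},
  {"hand":0.014,"travel":[-0.02,0.01,-0.02],"dr":[0,0,0]},
  {"hand":0.014,"travel":[0,0,0],"dr":[0,0,0]},
])

```text
clock: 17.2
position: [488.5, 18.2, 226.2]
ee_rot: [0.738, 0.675, 0.003, 0.003]
wrist_force: [1.2, 0.9, 0.6]
finger_gap: 0.157
```

```bash
python3 - <<'E'
from station import ctrl, read_camera, calibration, nets
import cv2, numpy as np
o=ctrl.get_obs(); p=o['position'];print(p,o['wrist_force'])
for n in("wrist","top","side"):
    im=read_camera(n); cv2.imwrite(f"pics/end_{n}.png",im[:,:,::-1])
    for t in ("reject1","good","loupe","block","driver","jar","cup"):
        print(n,t,[(round(d['p'],2),[round(float(v)) for v in d['at']]) for d in nets.place_of(n,t)[:4]])
a=cv2.imread("pics/end_wrist.png");
E
```

```text
[488.46444005  18.18578593 226.23256737] [1.23418507 0.91025903 0.61715643]
wrist reject1 [(0.8, [522, 105, 13]), (0.8, [577, 92, 16]), (0.61, [452, 108, 16])]
wrist good [(0.83, [629, -43, 42])]
wrist loupe [(0.91, [636, 15, 35])]
wrist block []
wrist driver []
wrist jar []
wrist cup []
top reject1 []
top good [(0.45, [627, -42, 43])]
top loupe [(0.55, [634, 11, 38])]
top block [(0.95, [344, 405, -2])]
top driver [(0.61, [583, 466, 5]), (0.36, [628, -42, 43])]
top jar [(0.65, [574, -453, -3])]
top cup [(0.86, [372, -428, 5])]
side reject1 [(0.59, [451, 112, 17]), (0.53, [529, 106, 13]), (0.51, [580, 92, 15])]
side good [(0.52, [624, -42, 44])]
side loupe [(0.65, [574, -451, 2]), (0.5, [632, 18, 39])]
side block [(0.9, [345, 408, -2])]
side driver [(0.83, [588, 471, 2])]
side jar [(0.74, [571, -451, 0])]
side cup [(0.64, [374, -422, -1])]
```

View pics/end_wrist.png

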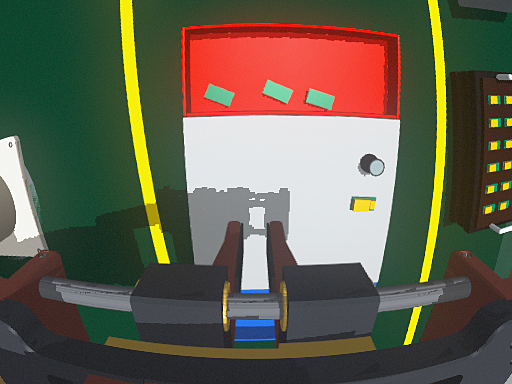

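All three boards lie flat in the tray at (219,95), (277,92) and (320,99). The good module and loupe are unmoved, and the robot is clear. Handing in.

```bash
python3 - <<'E'
from station import order
print(order.hand_in())
E
```

```text
the job is handed in; nothing more can be done
None
```

I swept all three rejects along the plate into the red tray with slightly open fingertips, one at a time, and handed the job in at about 17.5 s. No verdict was reported.

- **Last checks:** All three rejects lie board side up on the tray floor, with origins about 15 mm above the bench. That puts them roughly 30 to 37 mm to the plate side of the tray's middle, inside the 50 mm limit.
- **Other objects:** The good module, loupe, block, jar, screwdriver and cup are where they started, within the networks' few-millimetre noise. The arm is clear of everything.
- **What went wrong:** On the third reject a fingertip rode up onto the board's edge, with about 6.6 N upward force. I lifted, backed off and pushed again about 1.3 mm lower, and it went in cleanly.
- **Disagreements:** The triangulated heights of the module tops varied between cameras, 44–47 mm from wrist and top and about 48.5 mm from wrist and side, against 51 mm expected. The top camera's final picture reported no rejects, so their final positions rest on the wrist and side views, which agree within about 7 mm.

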